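# Prepare the bag press: clip on its edge, then hold the pressing plate open

### The job

Get the blood-bag press ready for a colleague to load: take the spring clip off its parking stand and clip it, pushed well down, onto the top edge of the press's fixed back plate, about mid-way along, and let go of it there. Then pull the press's sprung plate open towards its front (the robot's side; the bar handle on top is made for it) until it meets its stop, and finish while holding it there against the spring, with the clip still in place. Do not knock the other things on the bench about.

Things in the scene. Friction and masses are not known exactly. Their poses are not given: they have to be found in the camera images.
- bag_press: Bag press, fixed: white base 210 (x) x 180 (y) x 30 mm, origin under its centre; -x is its front (roughly facing the robot). Upright aluminium back plate, 6 mm thick, 160 mm wide (y), at x = +50 mm, top at z = 170 mm; two 18 mm pins on its front face at y = +-55, z = 150 mm. In front of it a sprung grey pressing plate, 112 mm wide, hinged at its foot, with a bar handle.
- edge_mid (a point): Middle of the top edge of the press's fixed back plate, where the clip goes (the edge runs along y; x is the plate's normal, z up); axes as the press.
- plate_angle (a joint): Angle of the pressing plate about its foot hinge: 0 closed (rest, spring-held), 0.55 rad fully open at its fixed stop, its top pulled towards the press's front (-x). The spring closes it again when let go; it takes about 6 N at the bar to start and about 11 N at the stop.
- plate_hinge (a point): Point on the pressing plate's hinge axis (along the press's y), mid-width, fixed to the press. The bar handle swings about it on a 147 mm radius: closed, the bar is 45 mm in front (-x) of it and 140 mm above; at the stop 112 mm in front and 96 mm above.
- bar_mid (a point): Middle of the bar handle: round steel bar 12 mm in diameter along the press's y, 106 mm clear between its two 10 mm side rods; nothing else within 40 mm of its middle. Closed, it lies 85 mm in front (-x) of the back plate and 15 mm above that plate's top edge.
- press_plate: The pressing plate, 112 mm wide, 5 mm thick, 100 mm tall, with two steel side rods on top that rise and crank forward to the bar handle, all one rigid part. Origin on the hinge axis, y along it, z up along the plate.
- clip: Spring clip (about 80 g), like a wide clothes peg, parked on the stand, jaws down; origin and axes as clip_mid. Two flat steel jaws 42 mm wide (y) reach 34 mm down from the pivot; two flat grey wings 36 mm wide (y) reach from 4 to 48 mm above it. Shut on a 6 mm plate the wings form a V, 28 mm wide over all low down and 42 mm at the top.
- clip_mid (a point): Middle of the clip, on its pivot: y along the hinge barrel, z from jaws to wings, x across the jaws. The barrel (10 mm in diameter) rests on a plate's edge when the clip is fully down (pivot 5 mm above the edge). The axes belong to one half, which leans up to 0.16 rad either way from square as the clip is squeezed.
- clip_jaw (a joint): Opening of the clip: 0 shut on a 6 mm plate, -0.12 shut on nothing, 0.32 rad at its open stop. Squeezing the wings together along x (about 8 N) opens it; at the stop the wings' outer faces are parallel, 27 mm apart, and the jaw tips 17 mm apart, and it holds like one rigid piece. Released, the jaws shut with about 5 N.
- stand_edge (a point): Middle of the top edge (110 mm above the bench) of the clip's parking stand: a fixed base 90 x 130 x 16 mm with an upright aluminium plate 6 mm thick and 90 mm wide (y); axes as the stand, x is the plate's normal.
- scale: Bystander: white bench scale 190 x 170 x 50 mm, origin under its centre.
- jar: Bystander: small lidded jar, 52 mm in diameter, 75 mm tall, origin under its centre.
- scanner: Bystander: hand scanner lying on the bench, about 140 x 66 x 34 mm.
- tape_roll: Bystander: roll of tape lying flat, 72 mm in diameter, 24 mm high.

How it is judged:
By the outcome, as a careful person would: the job done as asked, in the order asked, and still so for the second after the job is handed in, while the arm keeps its last pose, push and grip.
It also fails if it takes over 48 s, if anything falls off the work surface, if the arm or the gripper's body presses on something with over 40 N, if the wrist force passes 120 N, or if a joint passes its speed limit or range.

### The arm

A 7-joint arm with a two-finger parallel gripper is mounted at the origin on the work surface. World frame = base frame: x ahead of the robot, y to its left, z up, the work surface at z = 0. Lengths are in m, angles in rad, forces in N, time in s.
With the tool pointing down it reaches from about 0.4 to 0.85 m from the base axis. Payload 4.4 kg.
Tool frame: the origin (TCP) lies midway between the tips of the shut fingers; the grasp point (between the pads) lies 19 mm behind it; z points along the fingers, x is the direction in which the jaws open and shut, and the axes are right-handed (so a half turn about z gives the same grasp; the last joint's range is limited). The gripper opens to 94 mm and grips with 3 to 60 N. Pads are 16 mm wide; open, the fingers measure 119 mm over their backs; the gripper's body (75 mm by 177 mm) begins 78 mm behind the grasp point.
Start: joints at [-1.178, 0.628, 0.038, 1.517, -0.027, 0.996, -0.02], TCP at [0.288, 0.583, 0.205] pointing down, gripper open.
Joint ranges: [-3.06, 3.06], [-0.37, 2.12], [-1.25, 1.32], [0.18, 2.47], [-1.1, 4.24], [0.23, 1.98], [-2.94, 2.94]. Speed limits (rad/s): [2.57, 2.57, 3.14, 3.14, 3.14, 3.14, 3.14].

### API

Orientations are given as a 3x3 rotation matrix whose columns are the frame's x, y, z axes.
In Python, from plant import get_state, camera, camera_info, robot gives the robot as it stands. The module is installed in compiled form; this text tells all that it offers.
- The arm moves only by the tool send_rows, never from a script. Its arguments are lists of equal length, an entry for each row: "dp": the shift along the world's x, y, z normalised to -1 to 1, where 1 is 0.15 m, a list of three; "turn": the turn about the world's z normalised to -1 to 1, where 1 is 120 degrees; "gripper": the opening, from 0 (shut) to 1 (fully open). In form: {"dp": [[x, y, z], ...], "turn": [turn, ...], "gripper": [gripper, ...]}. A call has 1 to 10 rows; each row shifts and turns the commanded pose from where the row before left it; what a row does not reach is not made up. A row lasts 1/8 s, in which the tool goes at most 62.5 mm and 10.7 degrees, less where a joint would pass 70% of its speed; a pose out of reach is approached as far as the arm can. A call with a number of a shift or a turn outside -1 to 1 is refused whole. A call with a gripper value outside its range is refused whole. The fingers move at their own pace and stop on an object; "squeeze" is the grip in N (left out, the last holds). Time passes only in rows, so rows that do not move let the fingers close. It gives the time, the measured TCP pose, the force and the opening at its end, in the units of the state.
- get_state(): the state, without advancing time (a new reading comes with each control period).
- camera(name): name is "side" or "top"; returns (picture, depth): 384x512x3 uint8, red, green, blue; 384x512 float32, m along the optical axis (not along the pixel's ray), 0 where there is no reading.
- camera_info(name): a dict with "mtx" (3x3 intrinsics, pixels), "cam_to_world" (4x4, takes a point from camera to world coordinates). Camera axes: x right, y down, z forward; pixel columns grow to the right and rows downward; lengths in m; the calibration is good to about 2 mm. A picture is of the moment at which its call begins. camera_info takes no time and is no camera call.
- robot.sign_off(): hands the job in, once; it reports no verdict.
The state is a dict: "clock": time; "joint_positions": joint angles; "dq": joint speeds; "tau": joint torques, N m; "eef_pos": TCP position; "tcp_rot": TCP orientation; "ft_force": force on the tool from outside, world axes, zero at the start; "ft_torque": the same for the moment, N m; "gripper_width": finger opening in m.
Only numpy, scipy, OpenCV 4.12 (cv2) and the standard library are available. Lean on these libraries where they do the work, as an engineer would, in place of code of your own. Each camera call takes 0.05 s, during which the arm holds its last target.

## Working session

There is one attempt and no reset: what is moved stays moved. The work goes in short steps, Python scripts to look and compute and a tool call to move; the robot and the scene stay as the last step left them, time stands still between calls to the robot, and variables do not carry over. Pictures are saved under pics/ and viewed, and the job is handed in when it is done.

Besides the shell and the picture viewer there is one more tool, called after "Request:" as a command line: name --pt "numbers of a row" for each row, then --argument value for the rest. send_rows: Moves the arm, as the interface text tells. Scaled input: -1 to 1 covers 0.15 m each way for a shift and 120 degrees each way for a turn. Its arguments: {"type":"object","properties":{"dp":{"type":"array","items":{"type":"array","items":{"type":"number","minimum":-1,"maximum":1}}},"turn":{"type":"array","items":{"type":"number","minimum":-1,"maximum":1}},"gripper":{"type":"array","items":{"type":"number"}},"squeeze":{"type":"number"}},"required":["dp","turn","gripper"]}

```bash
mkdir -p pics
cat > h.py <<'E'
import numpy as np,cv2
from plant import get_state,camera,camera_info,robot
def snap(n,f):
    im,d=camera(n); np.savez(f'pics/{f}.npz',im=im,d=d); cv2.imwrite(f'pics/{f}.png',im[:,:,::-1]); return im,d
def pts(n,d):
    ci=camera_info(n);K=np.array(ci['mtx']);T=np.array(ci['cam_to_world'])
    v,u=np.mgrid[:d.shape[0],:d.shape[1]]
    P=np.stack([(u-K[0,2])/K[0,0]*d,(v-K[1,2])/K[1,1]*d,d],-1)
    return P@T[:3,:3].T+T[:3,3]
def st():
    s=get_state()
    for k in('clock','joint_positions','eef_pos','tcp_rot','ft_force','gripper_width'):print(k,np.round(s[k],4).tolist())
E
python3 - <<'E'
from h import *
st()
for n in('side','top'):
    snap(n,n+'0'); print(n,np.round(camera_info(n)['mtx'],1).tolist(),np.round(camera_info(n)['cam_to_world'],3).tolist())
E
```

```text
clock 0.0
joint_positions [-1.1778, 0.6293, 0.0384, 1.5184, -0.027, 0.9963, -0.02]
eef_pos [0.2875, 0.5822, 0.2046]
tcp_rot [[0.4428, 0.8966, -0.0008], [0.8966, -0.4428, -0.0017], [-0.0019, 0.0, -1.0]]
ft_force [0.698, -0.0697, 0.4668]
gripper_width 0.094
side [[485.9, 0.0, 261.0], [0.0, 485.9, 189.0], [0.0, 0.0, 1.0]] [[0.826, -0.29, 0.484, -0.063], [-0.564, -0.453, 0.69, -0.939], [0.019, -0.843, -0.538, 0.883], [0.0, 0.0, 0.0, 1.0]]
top [[389.5, 0.0, 260.6], [0.0, 389.5, 188.4], [0.0, 0.0, 1.0]] [[0.118, -0.972, 0.201, 0.293], [-0.993, -0.116, 0.024, -0.007], [-0.0, -0.203, -0.979, 1.504], [0.0, 0.0, 0.0, 1.0]]
```

View pics/side0.png

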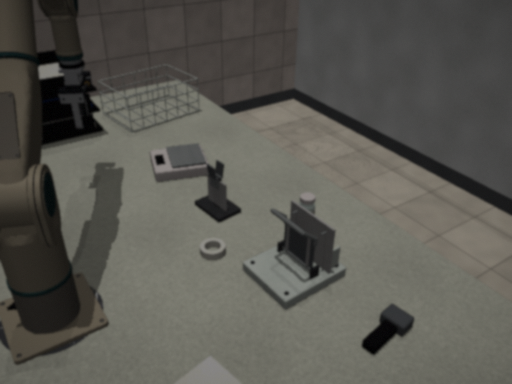

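View pics/top0.png

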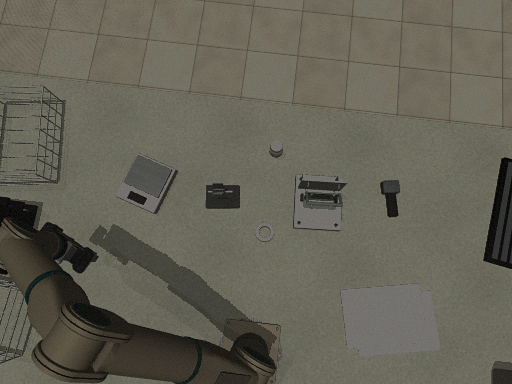

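The side view shows the stand with the clip at about (217,185) and the press at about (300,255). In the top view they are at about (222,193) and (318,200). I'll zoom in and measure.

Run:
```python
from h import *
def crop(f,r,c,s):
    im=np.load(f'pics/{f}.npz')['im'][r[0]:r[1],c[0]:c[1],::-1]
    im=cv2.convertScaleAbs(im,alpha=1.6)
    return cv2.resize(im,None,fx=s,fy=s,interpolation=cv2.INTER_CUBIC)
a=crop('top0',(165,240),(195,355),5);cv2.imwrite('pics/c_top.png',a)
a=crop('side0',(150,310),(185,355),3.7);cv2.imwrite('pics/c_side.png',a)
D=np.load('pics/top0.npz');P=pts('top',D['d'])
S=np.load('pics/side0.npz');Q=pts('side',S['d'])
print('bench',np.median(P[230:250,150:200,2]),np.median(Q[260:300,120:180,2]))
for nm,A,w in(('top',P,(165,240,195,250)),('top',P,(165,240,285,355)),('side',Q,(150,225,190,245)),('side',Q,(195,310,240,350))):
    B=A[w[0]:w[1],w[2]:w[3]].reshape(-1,3)
    print(nm,w)
    for lo,hi in((.01,.022),(.022,.04),(.06,.1),(.1,.115),(.115,.14),(.14,.16),(.16,.175),(.175,.2)):
        m=(B[:,2]>lo)&(B[:,2]<hi)&(B[:,0]>.3)
        if m.sum()>3:
            C=B[m];mu=C.mean(0);w_,V=np.linalg.eigh(np.cov(C[:,:2].T))
            r=cv2.minAreaRect(C[:,:2].astype(np.float32)*1000)
            print(lo,hi,m.sum(),mu.round(3),'maj',np.degrees(np.arctan2(V[1,1],V[0,1])).round(1),[np.round(x,1) for x in r])
```

```text
bench -0.0002808307471957594 0.0013037231566475072
top (165, 240, 195, 250)
0.01 0.022 509 [0.547 0.172 0.016] maj 101.6 [array([592.4, 164.3]), array([165. , 160.8]), np.float64(7.1)]
0.022 0.04 34 [0.545 0.177 0.028] maj 94.9 [array([535.5, 176.5]), array([ 57.1, 113.2]), np.float64(4.4)]
0.06 0.1 25 [0.55  0.168 0.081] maj 97.4 [array([548.1, 175.3]), array([ 3.8, 87.8]), np.float64(7.1)]
0.1 0.115 31 [0.552 0.169 0.11 ] maj 97.0 [array([551.2, 174.4]), array([10.3, 87.5]), np.float64(4.1)]
0.115 0.14 72 [0.556 0.18  0.123] maj 93.2 [array([555.1, 180. ]), array([44.2, 23.8]), np.float64(87.4)]
0.14 0.16 36 [0.561 0.181 0.153] maj -175.0 [array([552.5, 180.2]), array([41.1, 35.5]), np.float64(7.3)]
0.16 0.175 22 [0.547 0.179 0.162] maj -173.8 [array([550.6, 180.6]), array([40.8, 31.3]), np.float64(7.5)]
top (165, 240, 285, 355)
0.01 0.022 54 [ 0.523 -0.152  0.017] maj -146.6 [array([ 561.2, -179.2]), array([252.7, 175.7]), np.float64(1.5)]
0.022 0.04 1642 [ 0.548 -0.188  0.03 ] maj -155.8 [array([ 572.2, -193.2]), array([210.9, 179.4]), np.float64(3.0)]
0.06 0.1 194 [ 0.609 -0.192
[... 1649 characters left out ...]
218. ]), np.float64(14.6)]
0.06 0.1 827 [ 0.623 -0.187  0.078] maj 56.3 [array([ 648.8, -122.2]), array([314.3, 148.4]), np.float64(64.5)]
0.1 0.115 272 [ 0.596 -0.202  0.108] maj 99.6 [array([ 597.5, -191.7]), array([ 51.2, 163.8]), np.float64(4.9)]
0.115 0.14 533 [ 0.604 -0.199  0.126] maj 92.0 [array([ 596.9, -192.4]), array([ 50.4, 161.3]), np.float64(4.6)]
0.14 0.16 362 [ 0.612 -0.198  0.15 ] maj 91.4 [array([ 592.2, -192.4]), array([ 58.7, 163.5]), np.float64(4.5)]
0.16 0.175 279 [ 0.612 -0.198  0.167] maj 88.3 [array([ 585.1, -193.2]), array([ 81. , 160.9]), np.float64(3.8)]
0.175 0.2 225 [ 0.534 -0.204  0.188] maj 94.8 [array([ 540.8, -196.6]), array([ 27.2, 126.6]), np.float64(3.5)]
```

View pics/c_top.png

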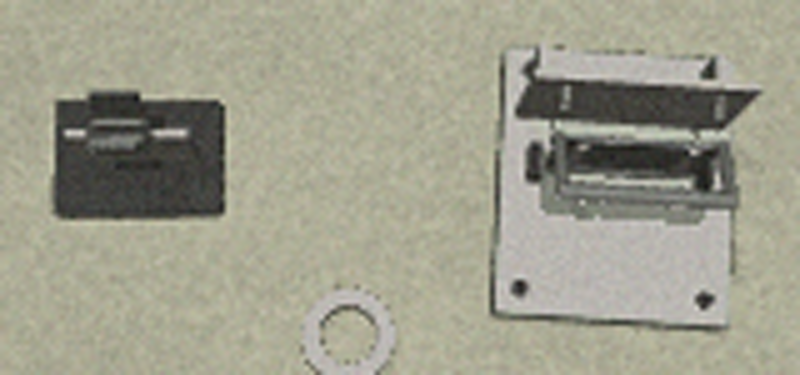

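View pics/c_side.png

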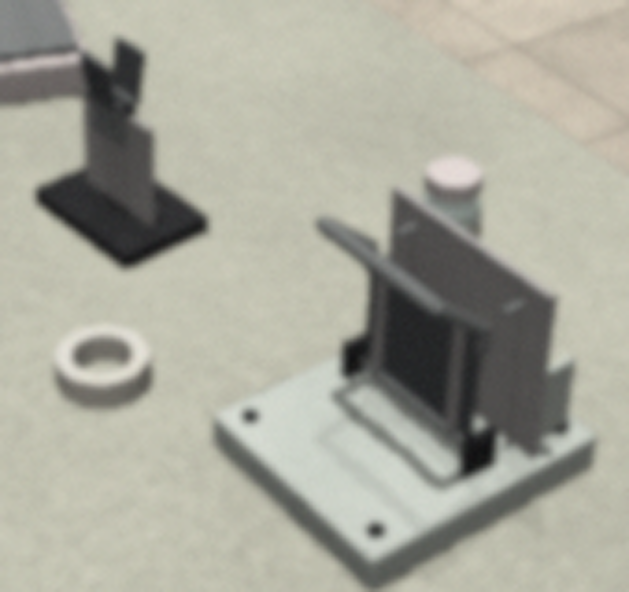

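The top crop shows the clip sitting left of the stand's middle, and the press yawed by only a few degrees. Next I'll refine the plate edges, the bar and the clip from points at known heights.

Run:
```python
from h import *
def fit(C,nm):
    c=C[:,:2].astype(np.float32)
    vx,vy,x0,y0=cv2.fitLine(c,cv2.DIST_HUBER,0,.01,.01).ravel()
    if vy<0:vx,vy=-vx,-vy
    t=(c-[x0,y0])@[vx,vy]; n=(c-[x0,y0])@[vy,-vx]
    mid=np.array([x0,y0])+np.array([vx,vy])*(t.min()+t.max())/2
    print(nm,len(C),'mid',mid.round(4),'len',(t.max()-t.min()).round(4),'sd',n.std().round(4),'yaw',np.degrees(np.arctan2(-vx,vy)).round(2),'zmax',np.percentile(C[:,2],95).round(4))
for nm in('top','side'):
    P=pts(nm,np.load(f'pics/{nm}0.npz')['d']).reshape(-1,3)
    x,y,z=P.T
    fit(P[(x>.6)&(x<.65)&(abs(y+.19)<.1)&(z>.160)&(z<.18)],nm+' plate top')
    fit(P[(x>.6)&(x<.65)&(abs(y+.19)<.1)&(z>.1)&(z<.18)],nm+' plate face')
    fit(P[(x>.52)&(x<.555)&(abs(y+.195)<.1)&(z>.178)&(z<.2)],nm+' bar')
    fit(P[(x>.53)&(x<.57)&(abs(y-.17)<.07)&(z>.105)&(z<.114)],nm+' stand top')
    fit(P[(x>.53)&(x<.57)&(abs(y-.17)<.07)&(z>.05)&(z<.1)],nm+' stand face')
    B=P[(x>.5)&(x<.6)&(abs(y-.18)<.06)&(z>.15)&(z<.18)]
    B0=B[B[:,0]<.55];B1=B[B[:,0]>.55]
    fit(B0,nm+' wing-');fit(B1,nm+' wing+'); print(cv2.minAreaRect(B[:,:2].astype(np.float32)*1000),np.percentile(B[:,2],[50,95]))
    print('all-wing y mid',[(B[:,1].min()+B[:,1].max())/2,B[:,0].min(),B[:,0].max()])
```

```text
top plate top 107 mid [ 0.6209 -0.1899] len 0.1575 sd 0.0023 yaw 3.31 zmax 0.1741
top plate face 278 mid [ 0.6193 -0.1906] len 0.1588 sd 0.0032 yaw 2.95 zmax 0.1724
top bar 140 mid [ 0.5369 -0.1957] len 0.1242 sd 0.0047 yaw 3.05 zmax 0.1944
top stand top 24 mid [0.551  0.1759] len 0.0841 sd 0.0027 yaw 8.32 zmax 0.1135
top stand face 38 mid [0.549  0.1754] len 0.0878 sd 0.0007 yaw 7.48 zmax 0.0962
top wing- 21 mid [0.5335 0.1775] len 0.0345 sd 0.0016 yaw 6.79 zmax 0.1675
top wing+ 26 mid [0.5686 0.1823] len 0.0355 sd 0.0023 yaw 7.75 zmax 0.162
((551.6245727539062, 180.19581604003906), (42.6987419128418, 35.471527099609375), 7.049177169799805) [0.15988054 0.16482361]
all-wing y mid [np.float64(0.1802407332859028), np.float64(0.5301369100667789), np.float64(0.5737126684709171)]
side plate top 248 mid [ 0.6181 -0.191 ] len 0.1609 sd 0.0023 yaw 3.25 zmax 0.1723
side plate face 1019 mid [ 0.6174 -0.1902] len 0.1643 sd 0.0025 yaw 3.14 zmax 0.1708
side bar 219 mid [ 0.5323 -0.1972] len 0.1265 sd 0.0039 yaw 3.78 zmax 0.1931
side stand top 34 mid [0.5452 0.1756] len 0.0884 sd 0.0032 yaw 12.24 zmax 0.1133
side stand face 243 mid [0.5465 0.1775] len 0.0962 sd 0.0025 yaw 7.32 zmax 0.0979
side wing- 34 mid [0.5299 0.1771] len 0.0349 sd 0.0017 yaw 10.33 zmax 0.164
side wing+ 42 mid [0.5651 0.1811] len 0.0424 sd 0.0026 yaw 4.54 zmax 0.1627
((549.178466796875, 179.8767547607422), (46.999542236328125, 42.35633850097656), 4.467422008514404) [0.15672032 0.16352977]
all-wing y mid [np.float64(0.18098625946147828), np.float64(0.5249086057248836), np.float64(0.5733769178678277)]
```

Request:
send_rows --pt "0.175 -0.268 0.05" --pt "0.175 -0.268 0.05" --pt "0.175 -0.268 0" --pt "0.175 -0.268 0" --pt "0.175 -0.268 0" --pt "0.175 -0.268 0" --pt "0.175 -0.268 0" --pt "0.175 -0.268 0" --pt "0.175 -0.268 0" --pt "0.175 -0.268 0" --turn '[-0.047,-0.047,-0.047,-0.047,-0.047,-0.047,-0.047,-0.047,-0.047,-0.047]' --gripper '[1,1,1,1,1,1,1,1,1,1]' --squeeze 25

```text
clock: 1.35
eef_pos: [0.5508, 0.1795, 0.2202]
tcp_rot: [[0.992, 0.124, -0.001], [0.124, -0.992, -0.0], [-0.001, -0.0, -1.0]]
ft_force: [0.5, 0.8, 0.0]
gripper_width: 0.0939
```

Request:
send_rows --pt "0 0 0" --pt "0 0 0" --turn '[0,0]' --gripper '[1,1]'

```text
clock: 1.6
eef_pos: [0.5497, 0.1814, 0.22]
tcp_rot: [[0.992, 0.128, -0.001], [0.128, -0.992, 0.0], [-0.001, -0.001, -1.0]]
ft_force: [0.4, 0.6, -0.3]
gripper_width: 0.0937
```

Run:
```python
from h import *
st(); s=get_state(); R=np.array(s['tcp_rot']); print(np.degrees(np.arctan2(R[1,0],R[0,0])))
im,d=snap('side','side1'); a=cv2.convertScaleAbs(im[100:240,150:330,::-1],alpha=1.6)
cv2.imwrite('pics/s1c.png',cv2.resize(a,None,fx=4,fy=4,interpolation=cv2.INTER_CUBIC))
```

```text
clock 1.6
joint_positions [-0.5762, 0.5273, 0.3244, 1.7097, -0.2012, 0.9385, -0.0449]
eef_pos [0.5497, 0.1814, 0.22]
tcp_rot [[0.9918, 0.128, -0.0013], [0.128, -0.9918, 0.0005], [-0.0012, -0.0006, -1.0]]
ft_force [0.4089, 0.5519, -0.2736]
gripper_width 0.0937
7.353578024029334
```

View pics/s1c.png

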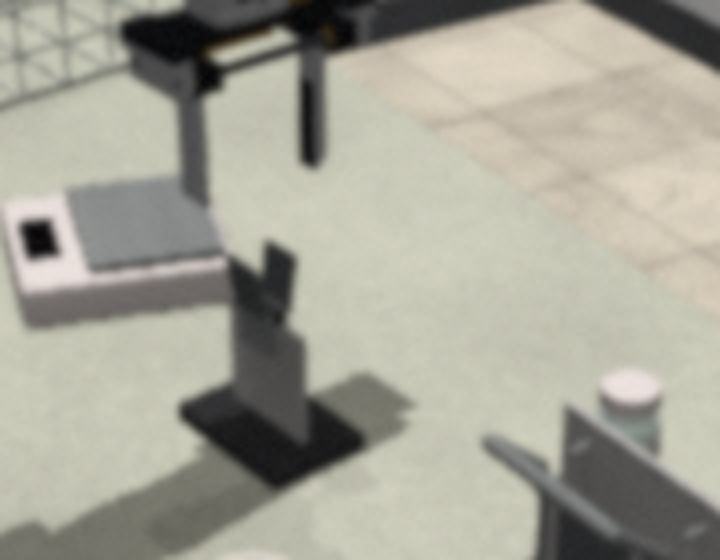

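The fingers straddle the clip, with tips at about crop px (195,195) and (313,160) and the clip at (265,280). I'll lower and squeeze.

Request:
send_rows --pt "0 -0.01 -0.12" --pt "0 0 -0.12" --pt "0 0 -0.12" --pt "0 0 -0.12" --pt "0 0 -0.1" --pt "0 0 -0.06" --pt "0 0 0" --turn '[0,0,0,0,0,0,0]' --gripper '[1,1,1,1,1,1,1]'

```text
clock: 2.52
eef_pos: [0.5499, 0.1796, 0.124]
tcp_rot: [[0.992, 0.128, -0.001], [0.128, -0.992, -0.0], [-0.001, 0.0, -1.0]]
ft_force: [-0.2, 0.3, 0.3]
gripper_width: 0.094
```

Request:
send_rows --pt "0 0 0" --pt "0 0 0" --pt "0 0 0" --pt "0 0 0" --pt "0 0 0" --pt "0 0 0" --pt "0 0 0" --pt "0 0 0" --turn '[0,0,0,0,0,0,0,0]' --gripper '[0.55,0.5,0.45,0.4,0.35,0.3,0.2,0.2]'

```text
clock: 3.52
eef_pos: [0.5512, 0.1794, 0.1261]
tcp_rot: [[0.992, 0.127, 0.002], [0.127, -0.992, 0.001], [0.002, -0.001, -1.0]]
ft_force: [-1.7, -0.3, 11.4]
gripper_width: 0.0265
```

Run:
```python
from h import *
st()
im,d=snap('side','side2'); a=cv2.convertScaleAbs(im[100:240,150:330,::-1],alpha=1.6)
cv2.imwrite('pics/s2c.png',cv2.resize(a,None,fx=4,fy=4,interpolation=cv2.INTER_CUBIC))
```

```text
clock 3.525
joint_positions [-0.5416, 0.642, 0.2806, 1.8049, -0.2525, 0.7277, 0.0028]
eef_pos [0.5512, 0.1794, 0.1261]
tcp_rot [[0.9919, 0.1271, 0.0018], [0.1271, -0.9919, 0.001], [0.002, -0.0007, -1.0]]
ft_force [-1.6606, -0.2609, 11.352]
gripper_width 0.0265
```

View pics/s2c.png

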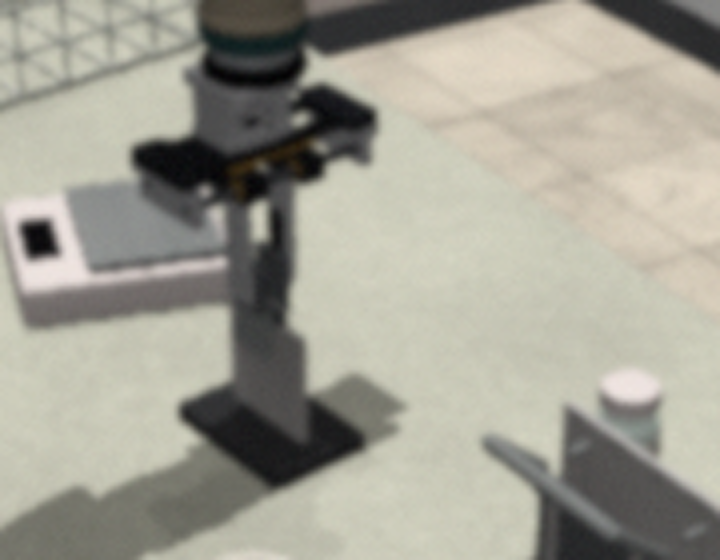

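The clip is held open at its stop (opening 26.5 mm) with its barrel on the stand edge, so the TCP is about 11 mm above the pivot. I'll lift it.

Request:
send_rows --pt "0 0 0.06" --pt "0 0 0.08" --pt "0 0 0.12" --pt "0 0 0.18" --pt "0 0 0.2" --pt "0 0 0.2" --pt "0 0 0.1" --pt "0 0 0" --turn '[0,0,0,0,0,0,0,0]' --gripper '[0.2,0.2,0.2,0.2,0.2,0.2,0.2,0.2]'

```text
clock: 4.58
eef_pos: [0.5507, 0.1794, 0.2663]
tcp_rot: [[0.992, 0.127, 0.002], [0.127, -0.992, 0.001], [0.002, -0.001, -1.0]]
ft_force: [-0.4, 0.2, -0.7]
gripper_width: 0.0265
```

Run:
```python
from h import *
st()
im,d=snap('side','side3'); a=cv2.convertScaleAbs(im[70:240,150:330,::-1],alpha=1.6)
cv2.imwrite('pics/s3c.png',cv2.resize(a,None,fx=3.5,fy=3.5,interpolation=cv2.INTER_CUBIC))
```

```text
clock 4.575
joint_positions [-0.5861, 0.48, 0.3426, 1.6504, -0.1811, 1.0407, -0.06]
eef_pos [0.5507, 0.1794, 0.2663]
tcp_rot [[0.9919, 0.1274, 0.0016], [0.1274, -0.9919, 0.0007], [0.0017, -0.0005, -1.0]]
ft_force [-0.4403, 0.211, -0.7287]
gripper_width 0.0265
```

View pics/s3c.png

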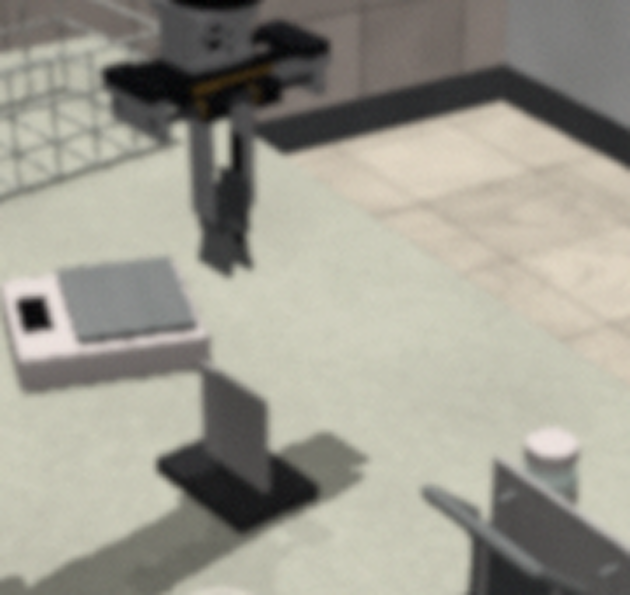

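Request:
send_rows --pt "0.02 -0.1 0" --pt "0.05 -0.27 0" --pt "0.05 -0.28 0" --pt "0.05 -0.28 0" --pt "0.05 -0.28 0" --pt "0.05 -0.28 0" --pt "0.05 -0.28 0" --pt "0.05 -0.28 0" --pt "0.05 -0.28 0" --pt "0.042 -0.133 0" --turn '[0,-0.005,-0.005,-0.005,-0.005,-0.005,-0.005,-0.005,0,0]' --gripper '[0.2,0.2,0.2,0.2,0.2,0.2,0.2,0.2,0.2,0.2]'

```text
clock: 5.88
eef_pos: [0.6183, -0.1943, 0.2644]
tcp_rot: [[0.999, 0.05, -0.002], [0.05, -0.999, -0.001], [-0.002, 0.001, -1.0]]
ft_force: [0.9, 1.3, -0.4]
gripper_width: 0.0262
```

Request:
send_rows --pt "0 0 0" --pt "0 0 0" --turn '[0,0]' --gripper '[0.2,0.2]'

```text
clock: 6.12
eef_pos: [0.6196, -0.1878, 0.265]
tcp_rot: [[0.998, 0.056, -0.001], [0.056, -0.998, 0.002], [-0.001, -0.002, -1.0]]
ft_force: [0.8, 0.9, -1.4]
gripper_width: 0.0267
```

Run:
```python
from h import *
st(); s=get_state(); R=np.array(s['tcp_rot']); print(np.degrees(np.arctan2(R[1,0],R[0,0])))
im,d=snap('side','side4'); a=cv2.convertScaleAbs(im[110:290,230:390,::-1],alpha=1.6)
cv2.imwrite('pics/s4c.png',cv2.resize(a,None,fx=3.3,fy=3.3,interpolation=cv2.INTER_CUBIC))
P=pts('side',d).reshape(-1,3);x,y,z=P.T
m=(abs(x-.62)<.04)&(abs(y+.19)<.05)&(z>.215)&(z<.25)
C=P[m];print(m.sum(),np.percentile(C,[2,50,98],axis=0).round(4).tolist())
```

```text
clock 6.125
joint_positions [0.0362, 0.5968, 0.3754, 1.4531, -0.2309, 1.1367, 0.5066]
eef_pos [0.6196, -0.1878, 0.265]
tcp_rot [[0.9984, 0.0564, -0.0009], [0.0564, -0.9984, 0.0021], [-0.0008, -0.0021, -1.0]]
ft_force [0.793, 0.8873, -1.4315]
gripper_width 0.0267
3.232861452785257
182 [[0.6033, -0.208, 0.2224], [0.6085, -0.1936, 0.2349], [0.6288, -0.1657, 0.2488]]
```

View pics/s4c.png

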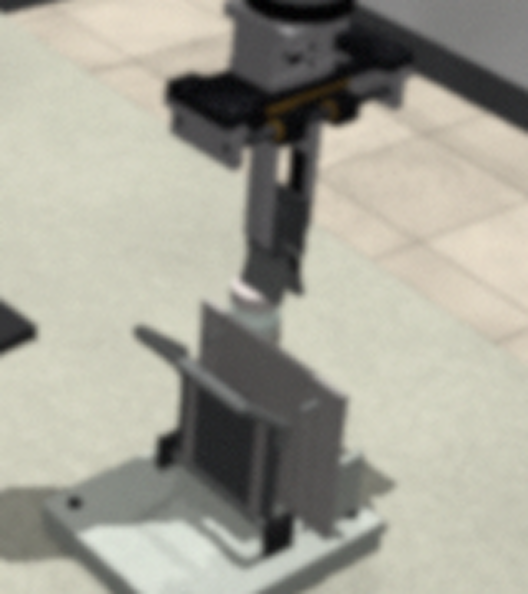

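The clip hangs over the middle of the plate, with its jaws at about crop px (275,285) above the edge at (270,345). I'll descend and watch the force.

Request:
send_rows --pt "0.006 -0.015 -0.06" --pt "0 0 -0.1" --pt "0 0 -0.1" --pt "0 0 -0.08" --pt "0 0 -0.06" --pt "0 0 -0.04" --pt "0 0 0" --turn '[0,0,0,0,0,0,0]' --gripper '[0.2,0.2,0.2,0.2,0.2,0.2,0.2]'

```text
clock: 7.05
eef_pos: [0.6204, -0.1924, 0.1991]
tcp_rot: [[0.999, 0.054, -0.001], [0.054, -0.999, 0.0], [-0.001, -0.0, -1.0]]
ft_force: [-0.3, -0.5, -0.8]
gripper_width: 0.0264
```

Run:
```python
from h import *
st()
im,d=snap('side','side5'); a=cv2.convertScaleAbs(im[110:290,230:390,::-1],alpha=1.6)
cv2.imwrite('pics/s5c.png',cv2.resize(a,None,fx=3.3,fy=3.3,interpolation=cv2.INTER_CUBIC))
```

```text
clock 7.05
joint_positions [0.0516, 0.6584, 0.3563, 1.5315, -0.2566, 0.9987, 0.5334]
eef_pos [0.6204, -0.1924, 0.1991]
tcp_rot [[0.9985, 0.0542, -0.0005], [0.0542, -0.9985, 0.0002], [-0.0005, -0.0002, -1.0]]
ft_force [-0.2858, -0.5074, -0.7899]
gripper_width 0.0264
```

View pics/s5c.png

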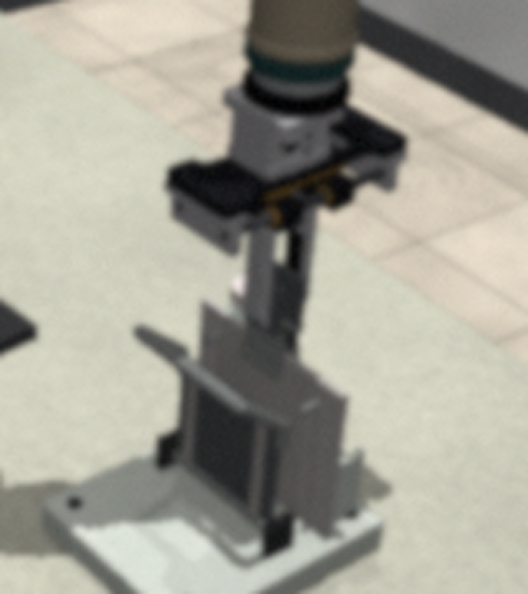

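Request:
send_rows --pt "0 0.007 -0.03" --pt "0 0.007 -0.03" --pt "0 0 -0.02" --pt "0 0 -0.01" --pt "0 0 -0.01" --pt "0 0 0" --turn '[0,0,0,0,0,0]' --gripper '[0.2,0.2,0.2,0.2,0.2,0.2]'

```text
clock: 7.85
eef_pos: [0.6211, -0.1902, 0.1862]
tcp_rot: [[0.999, 0.054, 0.002], [0.054, -0.999, 0.0], [0.002, -0.0, -1.0]]
ft_force: [-0.6, 2.3, 7.3]
gripper_width: 0.0267
```

Contact came exactly at the predicted height of 0.186, with 7 N. I'll release there.

Request:
send_rows --pt "0 0 -0.005" --pt "0 0 0" --pt "0 0 0" --pt "0 0 0" --pt "0 0 0" --pt "0 0 0" --turn '[0,0,0,0,0,0]' --gripper '[0.3,0.4,0.55,0.7,0.75,0.75]'

```text
clock: 8.6
eef_pos: [0.6202, -0.1904, 0.1835]
tcp_rot: [[0.999, 0.054, -0.001], [0.054, -0.999, 0.0], [-0.001, -0.0, -1.0]]
ft_force: [-0.3, -0.2, 1.4]
gripper_width: 0.0697
```

Request:
send_rows --pt "0 0 0.06" --pt "0 0 0.12" --pt "0 0 0.2" --pt "0 0 0.2" --pt "0 0 0.1" --pt "0 0 0" --turn '[0,0,0,0,0,0]' --gripper '[0.75,0.75,0.75,0.75,0.75,0.6]'

```text
clock: 9.35
eef_pos: [0.6212, -0.1906, 0.2872]
tcp_rot: [[0.999, 0.054, 0.003], [0.054, -0.999, -0.001], [0.003, 0.001, -1.0]]
ft_force: [-0.0, -1.0, -0.7]
gripper_width: 0.0636
```

Run:
```python
from h import *
st()
im,d=snap('side','side6'); a=cv2.convertScaleAbs(im[110:290,230:390,::-1],alpha=1.6)
cv2.imwrite('pics/s6c.png',cv2.resize(a,None,fx=3.3,fy=3.3,interpolation=cv2.INTER_CUBIC))
P=pts('side',d).reshape(-1,3);x,y,z=P.T
for lo,hi in((.18,.205),(.205,.235)):
    m=(abs(x-.62)<.04)&(abs(y+.19)<.05)&(z>lo)&(z<hi)
    C=P[m];print(m.sum(),np.percentile(C,[1,50,99],axis=0).round(4).tolist())
```

```text
clock 9.35
joint_positions [0.0358, 0.5815, 0.3831, 1.418, -0.2241, 1.1823, 0.5006]
eef_pos [0.6212, -0.1906, 0.2872]
tcp_rot [[0.9985, 0.0543, 0.0027], [0.0543, -0.9985, -0.0006], [0.0026, 0.0007, -1.0]]
ft_force [-0.0112, -0.9976, -0.7425]
gripper_width 0.0636
179 [[0.6001, -0.2086, 0.1803], [0.6275, -0.1936, 0.1922], [0.6366, -0.1708, 0.2048]]
155 [[0.5976, -0.2081, 0.2053], [0.6329, -0.1908, 0.2151], [0.64, -0.1696, 0.2235]]
```

View pics/s6c.png

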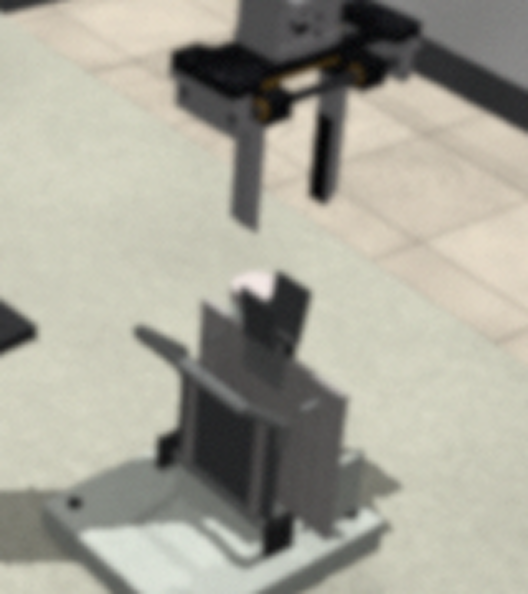

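The clip is seated: its wing tops are at z=0.2235, so the pivot is at about 0.175, and it is centred at y of about -0.189. Now to the bar.

Request:
send_rows --pt "-0.1 -0.01 0" --pt "-0.15 -0.01 0" --pt "-0.15 -0.01 0" --pt "-0.12 0 0" --pt "-0.055 0 0" --pt "0 0 0" --pt "0 0 0" --turn '[0,0,0,0,0,0,0]' --gripper '[0.42,0.42,0.42,0.42,0.42,0.42,0.42]'

```text
clock: 10.28
eef_pos: [0.5349, -0.1946, 0.2854]
tcp_rot: [[0.998, 0.055, -0.0], [0.055, -0.998, 0.0], [-0.0, -0.0, -1.0]]
ft_force: [0.1, 0.7, 0.3]
gripper_width: 0.0396
```

Run:
```python
from h import *
st()
im,d=snap('side','side7'); a=cv2.convertScaleAbs(im[110:290,210:370,::-1],alpha=1.6)
cv2.imwrite('pics/s7c.png',cv2.resize(a,None,fx=3.3,fy=3.3,interpolation=cv2.INTER_CUBIC))
```

```text
clock 10.275
joint_positions [0.0377, 0.4533, 0.3976, 1.6483, -0.1937, 1.079, 0.546]
eef_pos [0.5349, -0.1946, 0.2854]
tcp_rot [[0.9985, 0.0548, -0.0], [0.0548, -0.9985, 0.0001], [-0.0, -0.0001, -1.0]]
ft_force [0.1344, 0.7383, 0.3218]
gripper_width 0.0396
```

View pics/s7c.png

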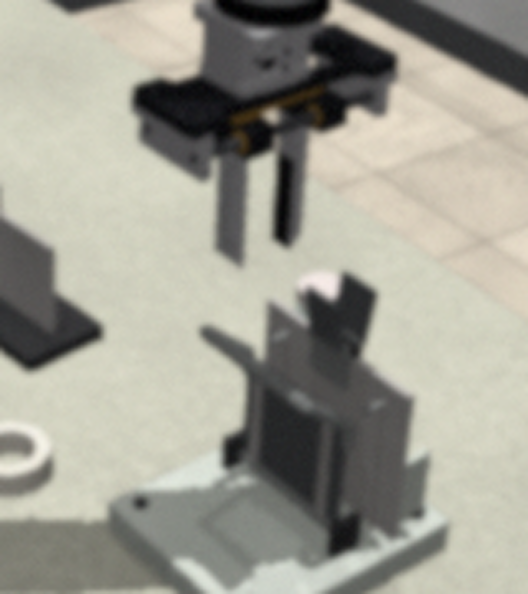

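Request:
send_rows --pt "0 0 -0.1" --pt "0 0 -0.17" --pt "0 0 -0.17" --pt "0 0 -0.17" --pt "0 0 -0.12" --pt "0 0 -0.067" --pt "0 0 0" --turn '[0,0,0,0,0,0,0]' --gripper '[0.42,0.42,0.42,0.42,0.42,0.42,0.42]' --squeeze 20

```text
clock: 11.2
eef_pos: [0.5338, -0.1946, 0.1652]
tcp_rot: [[0.999, 0.054, -0.002], [0.054, -0.999, 0.0], [-0.002, -0.001, -1.0]]
ft_force: [-0.8, 0.5, -0.4]
gripper_width: 0.0397
```

Request:
send_rows --pt "0 0 0" --pt "0 0 0" --pt "0 0 0" --pt "0 0 0" --pt "0 0 0" --pt "0 0 0" --turn '[0,0,0,0,0,0]' --gripper '[0.3,0.2,0.15,0.08,0.05,0.05]'

```text
clock: 11.95
eef_pos: [0.5373, -0.1948, 0.1669]
tcp_rot: [[0.998, 0.055, 0.006], [0.055, -0.998, -0.001], [0.006, 0.001, -1.0]]
ft_force: [5.1, -0.7, -2.1]
gripper_width: 0.011
```

Run:
```python
from h import *
st()
im,d=snap('side','side8'); a=cv2.convertScaleAbs(im[110:290,210:370,::-1],alpha=1.6)
cv2.imwrite('pics/s8c.png',cv2.resize(a,None,fx=3.3,fy=3.3,interpolation=cv2.INTER_CUBIC))
```

```text
clock 11.95
joint_positions [0.0753, 0.5817, 0.3464, 1.7959, -0.2636, 0.8035, 0.6075]
eef_pos [0.5373, -0.1948, 0.1669]
tcp_rot [[0.9985, 0.0551, 0.0057], [0.0551, -0.9985, -0.0011], [0.0056, 0.0014, -1.0]]
ft_force [5.0733, -0.6898, -2.1088]
gripper_width 0.011
```

View pics/s8c.png

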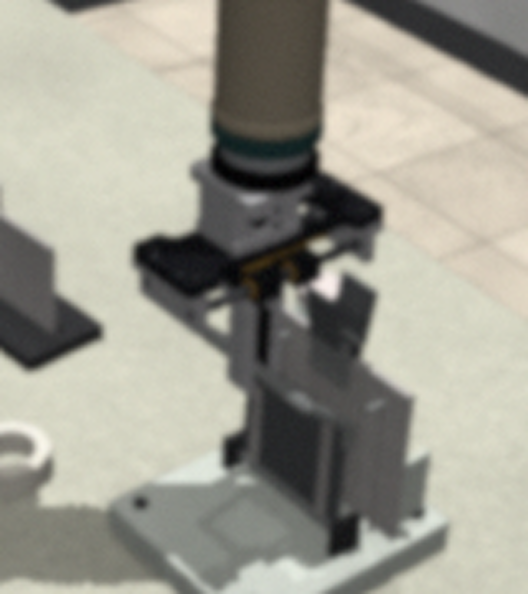

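The gripper has the bar at an 11 mm opening. I'll pull along the arc.

Request:
send_rows --pt "-0.051 -0.003 -0.018" --pt "-0.05 -0.003 -0.021" --pt "-0.049 -0.003 -0.023" --pt "-0.047 -0.003 -0.026" --pt "-0.046 -0.002 -0.029" --pt "-0.044 -0.002 -0.031" --pt "-0.043 -0.002 -0.033" --turn '[0,0,0,0,0,0,0]' --gripper '[0.05,0.05,0.05,0.05,0.05,0.05,0.05]' --squeeze 40

```text
clock: 12.88
eef_pos: [0.4912, -0.1973, 0.1415]
tcp_rot: [[0.998, 0.056, 0.012], [0.056, -0.998, -0.002], [0.012, 0.002, -1.0]]
ft_force: [7.4, 3.7, 5.4]
gripper_width: 0.0105
```

Request:
send_rows --pt "-0.04 -0.002 -0.035" --pt "-0.039 -0.002 -0.038" --pt "-0.036 -0.002 -0.04" --pt "0 0 0" --turn '[0,0,0,0]' --gripper '[0.05,0.05,0.05,0.05]'

```text
clock: 13.38
eef_pos: [0.4735, -0.1983, 0.1241]
tcp_rot: [[0.998, 0.056, 0.011], [0.056, -0.998, -0.002], [0.011, 0.002, -1.0]]
ft_force: [7.5, 2.6, 6.2]
gripper_width: 0.0107
```

Run:
```python
from h import *
st()
im,d=snap('side','side9'); a=cv2.convertScaleAbs(im[110:290,210:370,::-1],alpha=1.6)
cv2.imwrite('pics/s9c.png',cv2.resize(a,None,fx=3.3,fy=3.3,interpolation=cv2.INTER_CUBIC))
```

```text
clock 13.375
joint_positions [0.1336, 0.567, 0.3096, 1.9942, -0.2939, 0.6116, 0.694]
eef_pos [0.4735, -0.1983, 0.1241]
tcp_rot [[0.9984, 0.0557, 0.0111], [0.0557, -0.9984, -0.0017], [0.011, 0.0023, -0.9999]]
ft_force [7.5345, 2.5926, 6.2099]
gripper_width 0.0107
```

View pics/s9c.png

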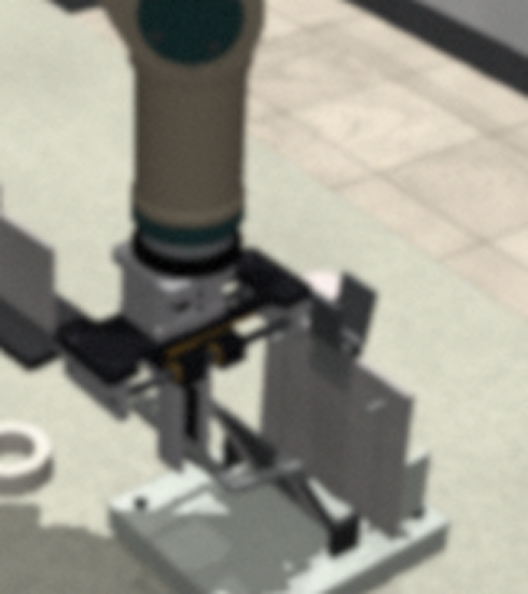

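The plate is nearly open: the bar has gone 64 mm back and 43 mm down, against an expected 66.5 and 44. I'll keep pulling along the tangent until it meets the stop.

Request:
send_rows --pt "-0.013 -0.001 -0.014" --pt "0 0 0" --turn '[0,0]' --gripper '[0.05,0.05]'

```text
clock: 13.68
eef_pos: [0.4719, -0.1984, 0.1223]
tcp_rot: [[0.998, 0.056, 0.012], [0.056, -0.998, -0.002], [0.011, 0.002, -1.0]]
ft_force: [7.2, 3.2, 7.2]
gripper_width: 0.0112
```

Request:
send_rows --pt "-0.013 -0.001 -0.014" --pt "0 0 0" --turn '[0,0]' --gripper '[0.05,0.05]'

```text
clock: 13.92
eef_pos: [0.4709, -0.1985, 0.1209]
tcp_rot: [[0.998, 0.056, 0.013], [0.056, -0.998, -0.002], [0.013, 0.002, -1.0]]
ft_force: [7.7, 3.2, 12.7]
gripper_width: 0.0107
```

Request:
send_rows --pt "-0.013 -0.001 -0.014" --pt "0 0 0" --pt "0 0 0" --turn '[0,0,0]' --gripper '[0.05,0.05,0.05]'

```text
clock: 14.3
eef_pos: [0.4708, -0.1985, 0.1206]
tcp_rot: [[0.998, 0.057, 0.017], [0.057, -0.998, -0.002], [0.017, 0.003, -1.0]]
ft_force: [7.5, 7.0, 25.4]
gripper_width: 0.0109
```

It's at the stop: the last step moved nothing and only the force rose. I'll ease off slightly in z and check that it holds.

Request:
send_rows --pt "0 0 0.008" --pt "0 0 0" --pt "0 0 0" --pt "0 0 0" --pt "0 0 0" --pt "0 0 0" --turn '[0,0,0,0,0,0]' --gripper '[0.05,0.05,0.05,0.05,0.05,0.05]'

```text
clock: 15.05
eef_pos: [0.4709, -0.1985, 0.1207]
tcp_rot: [[0.998, 0.057, 0.017], [0.057, -0.998, -0.002], [0.017, 0.003, -1.0]]
ft_force: [9.5, 5.6, 15.8]
gripper_width: 0.0107
```

Run:
```python
from h import *
st()
im,d=snap('side','side10'); cv2.imwrite('pics/s10c.png',cv2.resize(cv2.convertScaleAbs(im[110:320,140:400,::-1],alpha=1.6),None,fx=2.8,fy=2.8,interpolation=cv2.INTER_CUBIC))
P=pts('side',d).reshape(-1,3);x,y,z=P.T
m=(abs(x-.62)<.04)&(abs(y+.19)<.04)&(z>.18)&(z<.235)
C=P[m];print(m.sum(),np.percentile(C,[1,50,99],axis=0).round(4).tolist())
snap('top','top10')
```

```text
clock 15.05
joint_positions [0.1408, 0.5669, 0.3029, 2.0083, -0.2995, 0.5917, 0.7036]
eef_pos [0.4709, -0.1985, 0.1207]
tcp_rot [[0.9982, 0.0568, 0.0167], [0.0569, -0.9984, -0.0022], [0.0166, 0.0031, -0.9999]]
ft_force [9.4574, 5.6404, 15.7929]
gripper_width 0.0107
337 [[0.5982, -0.2086, 0.1805], [0.6292, -0.1925, 0.2026], [0.6391, -0.1703, 0.2229]]
```

View pics/s10c.png

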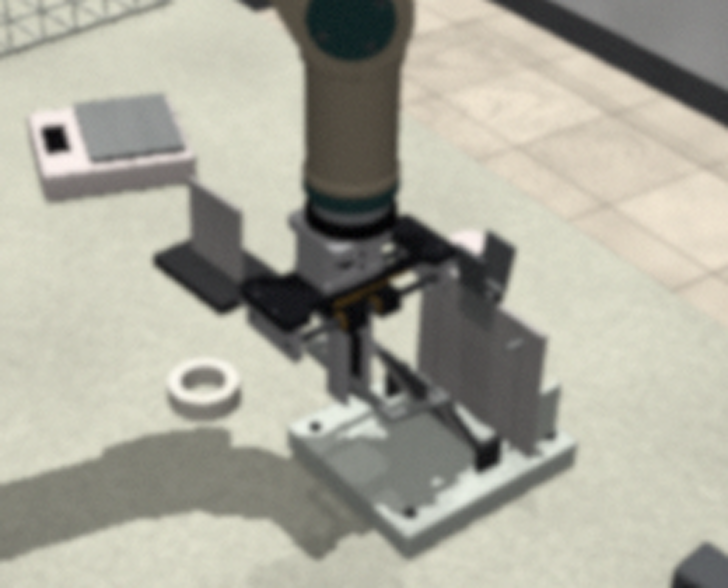

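View pics/top10.png

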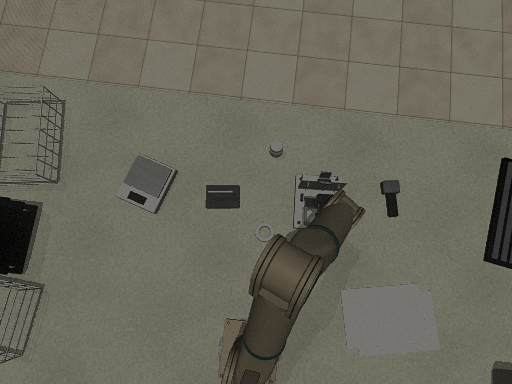

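The plate is held at its stop. The clip stands on the back plate at about crop px (490,265), and the bystanders haven't moved. Handing in.

```bash
python3 -c "
from h import *
robot.sign_off()
st()"
```

```text
the job is handed in; nothing more can be done
the job is handed in; nothing more can be done
```

The clip is on the press's back plate and the sprung plate was held open at its stop when I handed the job in, at about 15 s of the 48 s. I couldn't read the robot's state after hand-in, so the second that followed is unchecked.

- **Clip:** I took it off the stand, lowered it over the top edge until the barrel touched (about 7 N at the expected height), and let go. The last pictures put its wing tops at z of about 0.223 m, so the pivot is about 5 mm above the edge, which is fully down. It sits within a few millimetres of the plate's middle.
- **Plate:** I gripped the bar and pulled it 66 mm towards the front and 46 mm down; 67 mm and 44 mm were expected. On the last pull step the bar stayed still and only the force rose, to about 27 N. I then eased off, and the bar stayed put at about 19 N with the grip at 40 N.
- **Bench:** the scale, jar, tape roll and scanner are where they were in the first top picture. I judged this by eye and did not measure it.

One reading was slightly off: the finger opening on the 12 mm bar showed about 11 mm. The grip did not slip during the pull.

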